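Set the stop screw of the sweet press

TASK

On the festival table, set the thickness stop of the hand press for sweets. With the red square-tip driver from the wooden stand, turn the brass stop screw down until its rubber foot just drags, lightly but noticeably, on the blue setting bar beneath it (never jam it tight), and stand the driver upright and fully home in its stand again. Prove the setting by drawing the bar about 15 mm outwards along its guide against that drag, and leave it lying there, still lightly held by the foot, for the lock nut to be tightened later; leave everything else where it is.

Things in the scene. Friction and masses are not known exactly. Their poses are not given: they have to be found in the camera images.
- press: Fixed green hand press for sweets. Origin: on the stop screw's vertical axis, at table height. Its y axis points to its columns, platen and lever (y +45..290 mm, up to 192 mm high; top bridge 146 mm high from y +35 mm); the setting bar sticks out to -y, which is outwards. Base plate 14 mm high, x -85..85, y -45..255 mm. The crosshead holding the screw: z 74..92 mm, x -22..22, from y -22 mm on.
- landing (a point): Fixed: centre of the top of the press's steel landing beneath the stop, 30 mm above the table, axes as the press. The landing spans x -28..28, y -50..50 mm about this point (which lies 15 mm to -y of the screw's axis). On it two guide lips, 8 mm high, 29 mm apart, run along y for 56 mm beneath the stop; the bar slides between them.
- stop_screw: Brass stop screw, upright. Origin: centre of its top face (121 to 129 mm above the table); z up; x and y along the sides of its square head, 28 mm wide, 22 mm high. In its top is a square recess, sides along x and y, 12.2 mm wide, 18 mm deep. Clockwise from above feeds it down, 12 mm a turn (steep thread); turning takes 0.03 N m; it stays where left.
- stop_axis (a point): Fixed point on the screw's axis, top of the crosshead, 92 mm high; a lock nut (look only) sits there. Below, the screw ends in a round rubber foot, 26 mm wide, that turns with it and yields 1 mm per 8 N. It starts 0.5 to 5 mm clear of the bar. Once it bears, turning grows heavier (while turning, about 0.07 N m more at 6 N) and the bar drags. Just dragging is 2 to 9 N on the bar; 18 N is jammed.
- setting_bar: Loose blue aluminium setting bar, 26 x 150 x 20 mm (x, y, z), 0.2 kg. Origin: centre of its underside; y along its length, z up. It starts on the landing between the lips, +y end about 38 mm past the screw's axis, -y end sticking out about 47 mm beyond the landing, where it can be gripped from above. Drawing it takes about 1.3 N when free, plus 1.6 N for each N the foot bears on it.
- driver: Loose red square-tip driver, 0.12 kg, upright in the stand at the start. Origin: on its axis at the underside of its black collar; z up along the handle. Above: collar 34 mm wide, 5 mm high, then a square handle 26 x 26 mm (flats along x and y), z 5 to 80 mm. Below: round 14 mm shank to z -39, square tip 11 x 11 mm (sides parallel to the handle's) to z -52, then tapering to 6 x 6 mm at z -58 mm.
- stand: Fixed wooden driver stand, 70 x 70 x 66 mm, origin at the centre of its underside. In its top is a round upright hole, 19 mm wide and 61 mm deep, at the centre. The driver is home when its collar rests on the stand's top.
- thin_bar: Bystander: loose white bar, 22 x 110 x 12 mm, origin at the centre of its underside. Not the one to use.
- small_driver: Bystander: loose small yellow screwdriver lying down, about 150 mm long, origin under its middle.
- tumbler: Bystander: steel tumbler, 72 mm across, 95 mm high, origin at the centre of its underside.
- brass_bowl: Bystander: brass bowl, 100 mm across, 45 mm high, origin at the centre of its underside.
- clay_lamp: Bystander: small clay lamp bowl, 76 mm across, 28 mm high, origin at the centre of its underside.
- marigold: Bystander: orange flower head, 54 mm across, 23 mm high, origin at the centre of its underside.
- elephant: Bystander: grey toy elephant, about 45 x 120 x 78 mm, origin at table height under its body.
- sweet_box: Bystander: open white box with six orange sweets, 120 x 150 x 41 mm, origin at the centre of its underside.

How it is judged:
On the way, in this order (a step that is already met when the one before it is completed fails the run):
1. the stop screw is turned down with the driver until its foot bears lightly on the setting bar (1.5 to 11 N) (contact force between driver and stop_screw above 0.2 N and contact force between stop_screw and setting_bar between 1.5 and 11 N), for 0.1 s.
2. the bar is drawn along its guide beneath the dragging foot (1.5 to 14 N), at least 8 mm from where it began (distance of setting_bar from where it was at the start of the episode above 0.008 m and linear speed of setting_bar above 0.006 m/s and contact force between stop_screw and setting_bar between 1.5 and 14 N), for 0.06 s.
At the end, for the whole second after the job is handed in: The bar lies at rest and flat (0.06 rad) on the landing, drawn outwards (its origin over 42 mm to -y of the screw's axis), the foot bearing on it with 1.5 to 11 N; the driver stands upright (0.1 rad) and still, within 6 mm of the hole's centre, its collar within 4 mm of the stand's top (contact force between stop_screw and setting_bar between 1.5 and 11 N and y of setting_bar in the frame of press below -0.042 m and z of setting_bar in the frame of press above 0.027 m and angle between setting_bar's own z axis and vertical below 0.06 rad and linear speed of each of setting_bar, driver below 0.02 m/s and horizontal distance between driver and stand below 0.006 m and z of driver in the frame of stand between 0.062 and 0.07 m and angle between driver's own z axis and vertical below 0.1 rad); the robot touches nothing.
It fails at once if the stop is jammed on the bar (over 18 N) (contact force between stop_screw and setting_bar above 18 N).
It fails at once if the screw is turned by the fingers and not with the driver (contact force between the fingers and stop_screw above 2 N).
It fails at once if a bystander is moved more than 30 mm (distance of any of thin_bar, small_driver, tumbler, brass_bowl, clay_lamp, marigold, elephant, sweet_box from where it was at the start of the episode above 0.03 m).
It also fails if it takes over 72 s, if anything falls off the work surface, if the arm or the gripper's body presses on something with over 40 N, if the wrist force passes 120 N, or if a joint passes its speed limit or range.

ROBOT

A 7-joint arm with a two-finger parallel gripper is mounted at the origin on the work surface. World frame = base frame: x ahead of the robot, y to its left, z up, the work surface at z = 0. Lengths are in m, angles in rad, forces in N, time in s.
With the tool pointing down it reaches from about 0.4 to 0.85 m from the base axis. Payload 10.4 kg.
Tool frame: the origin (TCP) lies at the very end of the fingers, on their centre line; the grasp point (between the pads) lies 19 mm behind it; z points along the fingers, y is the line along which they close (so a half turn about z gives the same grasp; the last joint's range is limited). The gripper opens to 87 mm and grips with 3 to 60 N. Pads are 19 mm wide; open, the fingers measure 117 mm over their backs; the gripper's body (75 mm by 190 mm) begins 51 mm behind the grasp point.
Start: joints at [-1.366, 0.332, -0.065, 1.46, 0.022, 1.35, -0.088], TCP at [0.141, 0.609, 0.223] pointing down, gripper open.
Joint ranges: [-2.6, 2.6], [-0.5, 2.12], [-1.47, 1.34], [0.16, 2.42], [-1.27, 4.41], [0.06, 2.06], [-2.6, 2.6]. Speed limits (rad/s): [2.22, 2.22, 2.79, 2.79, 3.14, 3.14, 3.14].

INTERFACE

Orientations are given as a rotation vector (axis times angle).
In Python, from plant import env gives the robot as it stands.
- The arm moves only by the tool carry_out, never from a script. Its argument "commands" is text: rows parted by semicolons, each of 7 numbers parted by spaces: the turn, a rotation vector about the tool's x, y, z in rad, then the shift along the tool's x, y, z in mm, then the opening in per cent of the stroke, from 0 (shut) to 100 (fully open). A call has 1 to 8 rows; each row is the pose to reach, as a shift and turn from the pose commanded when the call began, along the tool's axes at that moment; what a row does not reach only later rows make up. A row lasts 1/12 s, in which the tool goes at most 41.7 mm and 7.16 degrees, less where a joint would pass 70% of its speed; a pose out of reach is approached as far as the arm can. A call with a gripper value outside its range is refused whole. The fingers move at their own pace and stop on an object; the grip force is fixed at half the most. Time passes only in rows, so rows that repeat a pose let the fingers close. It gives the time, the measured TCP pose, the force, the opening and the grip force at its end, in the units of the state.
- env.observe(): the state, without advancing time (a new reading comes with each control period).
- env.camera(name): name is "scene" or "top" or "wrist"; returns a dict with "img" (400x640x3 uint8, red, green, blue), "depth" (400x640 float32, m along the optical axis (not along the pixel's ray), 0 where there is no reading), "fx", "fy", "cx", "cy" (pixels), "T" (4x4, takes a point from camera to world coordinates); the wrist camera has in their place "hand_eye" (4x4, takes a point from camera to tool coordinates, whose origin is the TCP and whose axes are the flange's). Camera axes: x right, y down, z forward; pixel columns grow to the right and rows downward; lengths in m; the calibration is good to about 2 mm. The wrist camera is an equidistant fisheye: a pixel r from the principal point sees the ray r / f radians off the axis. A picture is of the moment at which its call begins: read the wrist's pose just before it.
- env.job_done(): hands the job in; it is judged then, once.
The state is a dict: "time": time; "q": joint angles; "joint_velocities": joint speeds; "joint_torque": joint torques, N m; "position": TCP position; "orientation": TCP orientation; "force": force on the tool from outside, world axes, zero at the start; "torque": the same for the moment, N m; "gripper_width": finger opening in m; "gripper_force": force on a finger pad.
Only numpy, scipy, OpenCV 4.12 (cv2) and the standard library are available. Lean on these libraries where they do the work, as an engineer would, in place of code of your own. Each camera call takes 0.05 s, during which the arm holds its last target. There are 200 camera calls.

## Working session

There is one attempt and no reset: what is moved stays moved. The work goes in short steps, Python scripts to look and compute and a tool call to move; the robot and the scene stay as the last step left them, time stands still between calls to the robot, and variables do not carry over. Pictures are saved under pics/ and viewed, at most 10 in all, crops included, and the job is handed in when it is done.

Besides the shell and the picture viewer there is one more tool, called after "Emit:" as name(argument=value, ...), one argument or row to a line, values as JSON. carry_out: Moves the arm, as the interface text tells. Its arguments: {"type":"object","properties":{"commands":{"type":"string"}},"required":["commands"]}

```bash
ls; mkdir -p pics; cat > h.py <<'E'
import numpy as np, cv2
from plant import env
from scipy.spatial.transform import Rotation as R
def pts(c):
    d=c["depth"];v,u=np.mgrid[:d.shape[0],:d.shape[1]]
    p=np.stack([(u-c["cx"])/c["fx"]*d,(v-c["cy"])/c["fy"]*d,d],-1)
    return p@c["T"][:3,:3].T+c["T"][:3,3]
def save(n,i): cv2.imwrite("pics/"+n,i[...,::-1])
E
python3 - <<'E'
from h import *
s=env.observe();print({k:np.round(v,3) for k,v in s.items()})
for n in("top","scene"):
    c=env.camera(n);save(n+"0.png",c["img"]);print(n,c["fx"],c["T"].round(3).tolist());np.savez("pics/"+n+".npz",**c)
E
```

```text
pics
{'time': np.float64(0.0), 'q': array([-1.366,  0.333, -0.065,  1.461,  0.022,  1.35 , -0.089]), 'joint_velocities': array([-0.   , -0.001, -0.002,  0.   ,  0.   ,  0.   , -0.001]), 'joint_torque': array([-1.0000e-03, -6.2326e+01,  2.4000e-02, -3.8989e+01, -6.2000e-02,
        4.0000e-02,  0.0000e+00]), 'position': array([0.141, 0.608, 0.222]), 'orientation': array([-3.570e-01, -3.121e+00,  2.000e-03]), 'force': array([0.442, 1.1  , 0.205]), 'torque': array([-0.025,  0.004, -0.008]), 'gripper_force': np.float64(0.0), 'gripper_width': np.float64(0.087)}
top 413.4975833274201 [[-0.006, -0.987, 0.162, 0.362], [-1.0, 0.008, 0.016, 0.025], [-0.017, -0.162, -0.987, 1.256], [0.0, 0.0, 0.0, 1.0]]
scene 427.40348846312975 [[0.392, 0.69, -0.608, 1.253], [0.92, -0.302, 0.251, -0.27], [-0.011, -0.658, -0.753, 0.985], [0.0, 0.0, 0.0, 1.0]]
```

```bash
sleep 1
```

```text
(no output)
```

View pics/top0.png

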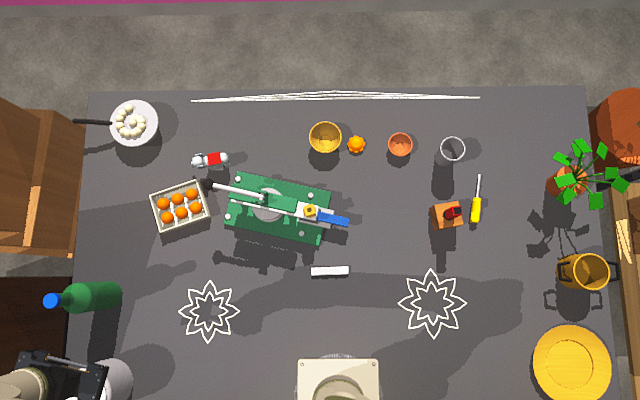

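View pics/scene0.png

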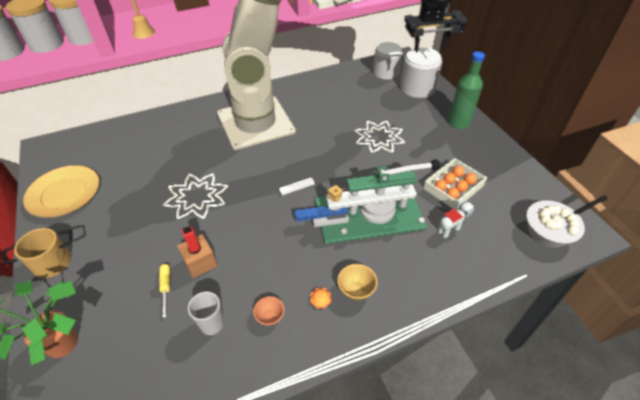

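The top view shows the screw at about (310,211), the blue bar at (334,220), and the red driver at (452,212) on the orange stand. In the scene view the driver stands at (190,240) and the screw at (336,192).

```bash
cat > m.py <<'E'
from h import *
for n in("top","scene"):
    c=dict(np.load(f"pics/{n}.npz"));P=pts(c);hsv=cv2.cvtColor(c["img"],cv2.COLOR_RGB2HSV)
    H,S,V=[hsv[...,i].astype(int) for i in range(3)]
    x,y,z=P[...,0],P[...,1],P[...,2]
    def rep(name,m):
        q=P[m]
        if len(q)<4: print(n,name,len(q));return
        r=cv2.minAreaRect((q[:,:2]*1000).astype(np.float32))
        print(n,name,len(q),"med",np.median(q,0).round(4),"rect c",np.round(r[0],1),np.round(r[1],1),round(r[2],1))
    act=(c["depth"]>0)
    near=act&(abs(x-.45)<.2)
    blue=near&(H>100)&(H<125)&(S>150)&(abs(y)<.3)
    rep("bar",blue&(z>.04)&(z<.06))
    br=near&(H>15)&(H<32)&(S>120)&(abs(y)<.12)&(z>.11)&(z<.14)
    rep("brass",br)
    red=near&((H<6)|(H>174))&(S>150)&(y<-.2)
    rep("drv top",red&(z>.13));
    if red.any(): print("zmax",np.percentile(z[red],[5,50,98]).round(3))
    rep("stand top",near&(y<-.2)&(y>-.45)&(z>.058)&(z<.072))
    g=near&(H>60)&(H<90)&(S>100)&(z>.008)&(z<.02)
    rep("base",g)
E
python3 m.py
```

```text
top bar 270 med [0.5149 0.0093 0.0504] rect c [516.   10.6] [92.8 24.9] 76.8
top brass 102 med [0.5304 0.0764 0.1268] rect c [531.7  75.1] [32.5 30. ] 0.5
top drv top 61 med [ 0.5215 -0.3148  0.1452] rect c [ 523.5 -322.4] [25.6 26. ] 10.2
zmax [0.07  0.123 0.15 ]
top stand top 426 med [ 0.5158 -0.3128  0.0665] rect c [ 524.6 -323.2] [70.  71.6] 10.1
top base 2841 med [0.5297 0.1638 0.0146] rect c [492.2 355.3] [265.1 711.3] 16.2
scene bar 279 med [0.5236 0.0157 0.0499] rect c [525.6  34.6] [141.2  27.4] 76.8
scene brass 128 med [0.5368 0.0734 0.1252] rect c [533.5  75.1] [30.2 31.1] 27.0
scene drv top 73 med [ 0.5364 -0.3227  0.1436] rect c [ 530.7 -324.3] [18.9 24.7] 6.9
zmax [0.072 0.112 0.149]
scene stand top 498 med [ 0.5374 -0.3238  0.0664] rect c [ 524.5 -324.7] [76.5 70.3] 9.9
scene base 33 med [0.3303 0.655  0.0155] rect c [326.7 658.1] [55.8 14.3] 53.9
```

```bash
cat >> h.py <<'E'
def go(p,phi,P0=None,R0=None):
    """tool y azimuth phi (deg), pointing down; prints turn + shift in tool axes"""
    s=env.observe();P0=s["position"] if P0 is None else np.array(P0)
    R0=R.from_rotvec(s["orientation"]) if R0 is None else R0
    a=np.radians(phi);y=np.array([np.cos(a),np.sin(a),0]);z=np.array([0,0,-1.])
    Rt=R.from_matrix(np.stack([np.cross(y,z),y,z],1))
    print("turn",(R0.inv()*Rt).as_rotvec().round(3),"shift",(R0.inv().apply(np.array(p)-P0)*1000).round(1))
def st():
    s=env.observe();Y=R.from_rotvec(s["orientation"]).as_matrix()
    print("t",s["time"].round(2),"p",s["position"].round(4),"phi",np.degrees(np.arctan2(Y[1,1],Y[0,1])).round(1),"tilt",np.degrees(np.arccos(-Y[2,2])).round(2),"q",s["q"].round(2),"F",s["force"].round(2),"T",s["torque"].round(3),"w",s["gripper_width"].round(4))
E
python3 - <<'E'
from h import *
for p,f in(((.45,.25,.25),100),((.5235,-.323,.25),100)): go(p,f,(.141,.609,.223))
E
```

```text
turn [-0.001 -0.    -0.402] shift [-382.1 -280.   -26.6]
turn [-0.001 -0.    -0.402] shift [-583.  -821.6  -25.9]
```

Emit:
carry_out(
  commands="0 0 -0.4 -382 -280 -27 100;0 0 -0.4 -382 -280 -27 100;0 0 -0.4 -382 -280 -27 100;0 0 -0.4 -382 -280 -27 100;0 0 -0.4 -382 -280 -27 100;0 0 -0.4 -382 -280 -27 100;0 0 -0.4 -382 -280 -27 100;0 0 -0.4 -382 -280 -27 100",
)

```text
time: 0.77
position: [0.3579, 0.356, 0.2414]
orientation: [0.27, -3.13, -0.0]
force: [1.3, 1.2, -0.2]
gripper_width: 0.0868
gripper_force: 0.0
```

```bash
python3 -c "
from h import *
st();go((.5235,-.323,.25),100)"
```

```text
Traceback (most recent call last):
  File "h.py", line 18, in st
    print("t",s["time"].round(2),"p",s["position"].round(4),"phi",np.degrees(np.arctan2(Y[1,1],Y[0,1])).round(1),"tilt",np.degrees(np.arccos(-Y[2,2])).round(2),"q",s["q"].round(2),"F",s["force"].round(2),"T",s["torque"].round(3),"w",s["gripper_width"].round(4))
              ^^^^^^^^^^^^^^^
AttributeError: 'float' object has no attribute 'round'
```

```bash
sed -i 's/s\["time"\].round(2)/round(float(s["time"]),2)/;s/s\["gripper_width"\].round(4)/round(float(s["gripper_width"]),4)/' h.py; python3 -c "
from h import *
st();go((.5235,-.323,.25),100)"
```

```text
t 0.77 p [0.3579 0.356  0.2414] phi 99.9 tilt 0.02 q [-0.96  0.05  0.09  1.75 -0.01  1.34  0.87] F [ 1.34  1.23 -0.23] T [ 0.081 -0.027 -0.016] w 0.0868
turn [ 0.    -0.    -0.002] shift [ -46.8 -697.4   -8.7]
```

Emit:
carry_out(
  commands="0 0 0 -46 -697 -12 100;0 0 0 -46 -697 -12 100;0 0 0 -46 -697 -12 100;0 0 0 -46 -697 -12 100;0 0 0 -46 -697 -12 100;0 0 0 -46 -697 -12 100;0 0 0 -46 -697 -12 100;0 0 0 -46 -697 -12 100",
)

```text
time: 1.43
position: [0.4354, 0.032, 0.2471]
orientation: [-0.27, 3.13, 0.001]
force: [0.8, 0.5, -0.4]
gripper_width: 0.0874
gripper_force: 0.0
```

```bash
cat >> h.py <<'E'
def wcast(u,v,z,s,c):
    """wrist pixels -> world points on plane z"""
    d=np.stack([np.asarray(u,float)-c["cx"],np.asarray(v,float)-c["cy"]],-1);r=np.hypot(d[...,0],d[...,1])+1e-9
    th=r/c["fx"];ray=np.stack([d[...,0]/r*np.sin(th),d[...,1]/r*np.sin(th),np.cos(th)],-1)
    A=R.from_rotvec(s["orientation"]).as_matrix();E=c["hand_eye"]
    o=A@E[:3,3]+s["position"];w=ray@(A@E[:3,:3]).T
    return o+w*((z-o[2])/w[...,2])[...,None]
E
python3 -c "
from h import *
st();go((.5235,-.323,.25),100)
s=env.observe();c=env.camera('wrist');save('w1.png',c['img']);print(c['hand_eye'],c['fx'])"
```

```text
t 1.43 p [0.4354 0.032  0.2471] phi 99.9 tilt 0.03 q [-0.66 -0.14  0.44  1.91  0.06  1.36  1.51] F [ 0.78  0.51 -0.44] T [ 0.023 -0.032 -0.011] w 0.0874
turn [ 0.001  0.    -0.002] shift [ -25.9 -364.8   -3.1]
[[-7.66254302e-04 -9.69252257e-01 -2.46068031e-01  6.68683541e-02]
 [ 9.99999618e-01 -8.46226995e-04  2.19262190e-04  3.40153435e-04]
 [-4.20749784e-04 -2.46067769e-01  9.69252535e-01 -1.61652683e-01]
 [ 0.00000000e+00  0.00000000e+00  0.00000000e+00  1.00000000e+00]] 309.70691628693146
```

Emit:
carry_out(
  commands="0 0 0 -26 -365 -3 100;0 0 0 -26 -365 -3 100;0 0 0 -26 -365 -3 100;0 0 0 -26 -365 -3 100;0 0 0 -26 -365 -3 100;0 0 0 -26 -365 -3 100;0 0 0 -26 -365 -3 100;0 0 0 -26 -365 -3 100",
)

```text
time: 2.15
position: [0.5164, -0.2909, 0.2497]
orientation: [-0.272, 3.13, 0.0]
force: [0.8, 1.5, 1.0]
gripper_width: 0.087
gripper_force: 0.0
```

Emit:
carry_out(
  commands="0 0 0 -4 -46 0 100;0 0 0 -4 -46 0 100;0 0 0 -4 -46 0 100",
)

```text
time: 2.4
position: [0.5265, -0.3371, 0.2484]
orientation: [0.262, -3.127, 0.002]
force: [-0.2, 1.2, -0.3]
gripper_width: 0.087
gripper_force: 0.0
```

```bash
python3 -c "
from h import *
st();go((.5235,-.323,.108),100)
s=env.observe();c=env.camera('wrist');save('w2.png',c['img'])
np.savez('pics/w2.npz',P=s['position'],O=s['orientation'],**c)
hsv=cv2.cvtColor(c['img'],cv2.COLOR_RGB2HSV);m=(((hsv[...,0]<6)|(hsv[...,0]>174))&(hsv[...,1]>150)&(hsv[...,2]>60)).astype('uint8')
v,u=np.nonzero(m);print(len(u),u.min(),u.max(),v.min(),v.max())
"
```

```text
t 2.4 p [ 0.5265 -0.3371  0.2484] phi 99.6 tilt 0.21 q [-0.12  0.4   0.83  1.46 -0.3   1.41  2.46] F [-0.24  1.24 -0.31] T [ 0.1    0.029 -0.043] w 0.087
turn [-0.001 -0.003 -0.007] shift [  0.2  14.6 140.4]
712 322 628 172 324
```

View pics/w2.png

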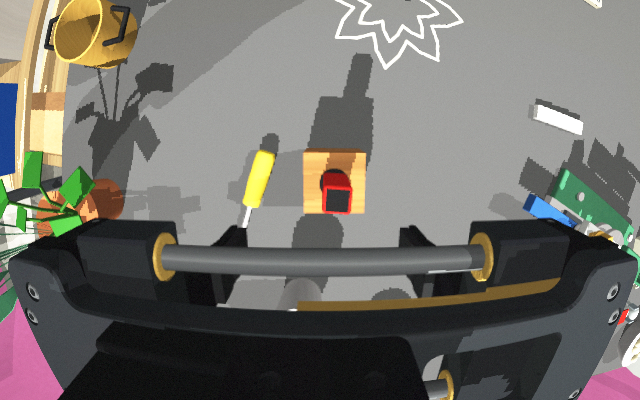

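The wrist view shows the driver's dark handle top at (337,200), the stand top spanning (303..366,150..213), and both fingers just below.

```bash
cat > a.py <<'E'
from h import *
c=dict(np.load('pics/w2.npz'));s=dict(position=c['P'],orientation=c['O'])
hsv=cv2.cvtColor(c['img'],cv2.COLOR_RGB2HSV).astype(int);H,S,V=hsv[...,0],hsv[...,1],hsv[...,2]
roi=np.zeros(H.shape,bool);roi[140:225,290:380]=1
red=roi&((H<6)|(H>174))&(S>150)
dark=roi&(V<70); k=cv2.connectedComponents(dark.astype('uint8'))[1]; dk=k==k[200,337]
cn=[]
for nm,m,z in(("top",dk,.146),("stand",roi&(H>8)&(H<22)&(S>80),.066)):
    v,u=np.nonzero(m);P=wcast(u,v,z,s,c)
    r=cv2.minAreaRect((P[:,:2]*1000).astype(np.float32));print(nm,len(u),np.round(r[0],1),np.round(r[1],1),round(r[2],1))
E
python3 a.py; python3 -c "
from h import *
st()"
```

```text
top 447 [ 524.8 -324.2] [19.  19.3] 5.1
stand 2078 [ 522.4 -324.5] [75.7 70.9] 9.1
t 2.45 p [ 0.5272 -0.3349  0.2489] phi 99.7 tilt 0.12 q [-0.12  0.4   0.83  1.46 -0.3   1.41  2.45] F [0.46 0.6  0.39] T [ 0.082 -0.013 -0.009] w 0.087
```

Emit:
carry_out(
  commands="0 0 0 1 11 30 100;0 0 0 1 11 60 100;0 0 0 1 11 90 100;0 0 0 1 11 115 100;0 0 0 1 11 132 100;0 0 0 1 11 140 100;0 0 0 1 11 140 100;0 0 0 1 11 140 100",
)

```text
time: 3.12
position: [0.5255, -0.3224, 0.1108]
orientation: [-0.272, 3.129, 0.0]
force: [0.4, -0.9, 0.6]
gripper_width: 0.0869
gripper_force: 0.0
```

Emit:
carry_out(
  commands="0 0 0 0 0 0 60;0 0 0 0 0 0 20;0 0 0 0 0 0 0;0 0 0 0 0 0 0;0 0 0 0 0 0 0;0 0 0 0 0 0 0;0 0 0 0 0 0 0;0 0 0 0 0 0 0",
)

```text
time: 3.78
position: [0.5249, -0.3234, 0.1098]
orientation: [0.27, -3.13, -0.0]
force: [0.1, 0.4, 0.4]
gripper_width: 0.0418
gripper_force: 0.0
```

```bash
python3 -c "
from h import *
st()
s=env.observe();c=env.camera('scene');save('s3.png',c['img'][200:300,130:270].repeat(4,0).repeat(4,1))"
```

```text
t 3.78 p [ 0.5249 -0.3234  0.1098] phi 99.9 tilt 0.0 q [-0.11  0.49  0.77  1.65 -0.37  1.15  2.5 ] F [0.09 0.41 0.42] T [ 0.003  0.015 -0.019] w 0.0418
```

View pics/s3.png

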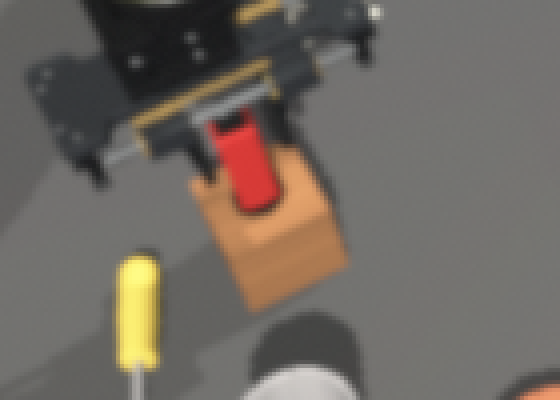

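The fingers (at about 200,150 and 290,130 in the crop) straddle the red handle and are still closing (42 mm). I'll let them finish.

Emit:
carry_out(
  commands="0 0 0 0 0 0 0;0 0 0 0 0 0 0;0 0 0 0 0 0 0;0 0 0 0 0 0 0;0 0 0 0 0 0 0;0 0 0 0 0 0 0",
)

```text
time: 4.33
position: [0.5249, -0.3234, 0.1098]
orientation: [-0.27, 3.13, -0.0]
force: [-0.1, 0.4, -0.2]
gripper_width: 0.0256
gripper_force: 30.0
```

Emit:
carry_out(
  commands="0 0 0 0 0 -5 0;0 0 0 0 0 -20 0;0 0 0 0 0 -45 0;0 0 0 0 0 -80 0;0 0 0 0 0 -115 0;0 0 0 0 0 -140 0;0 0 0 0 0 -150 0;0 0 0 0 0 -150 0",
)

```text
time: 5.0
position: [0.5256, -0.3241, 0.2623]
orientation: [-0.27, 3.127, -0.002]
force: [0.2, 0.1, -1.2]
gripper_width: 0.0256
gripper_force: 30.0
```

```bash
python3 -c "
from h import *
st(); go((.45,.07,.26),76)"
```

```text
t 5.0 p [ 0.5256 -0.3241  0.2623] phi 99.9 tilt 0.22 q [-0.15  0.37  0.84  1.46 -0.28  1.43  2.43] F [ 0.22  0.12 -1.18] T [ 0.042 -0.043  0.003] w 0.0256
turn [-0.001  0.004  0.416] shift [  7.  401.2   1.5]
```

```bash
python3 -c "
from h import *
go((.60,.03,.265),77)"
```

```text
turn [-0.001  0.004  0.399] shift [-134.   336.1   -2.9]
```

Emit:
carry_out(
  commands="0 0 0.4 -134 336 -3 0;0 0 0.4 -134 336 -3 0;0 0 0.4 -134 336 -3 0;0 0 0.4 -134 336 -3 0;0 0 0.4 -134 336 -3 0;0 0 0.4 -134 336 -3 0;0 0 0.4 -134 336 -3 0;0 0 0.4 -134 336 -3 0",
)

```text
time: 5.67
position: [0.5905, -0.0054, 0.2607]
orientation: [-0.356, -3.119, 0.0]
force: [0.6, 0.1, -1.0]
gripper_width: 0.0259
gripper_force: 30.0
```

Emit:
carry_out(
  commands="0 0 0 -12 27 0 0;0 0 0 -12 27 0 0;0 0 0 -12 27 0 0;0 0 0 -12 27 0 0",
)

```text
time: 6.0
position: [0.6084, 0.0151, 0.2609]
orientation: [-0.358, -3.119, 0.002]
force: [0.0, -1.6, -1.2]
gripper_width: 0.0257
gripper_force: 30.0
```

```bash
python3 -c "
from h import *
st()
s=env.observe();c=env.camera('wrist')
np.savez('pics/w4.npz',P=s['position'],O=s['orientation'],**c)
save('w4.png',c['img'][:300].repeat(1,0))"
```

```text
t 6.0 p [0.6084 0.0151 0.2609] phi 76.9 tilt 0.16 q [-0.71  0.34  0.79  1.48 -0.24  1.42  1.43] F [ 0.04 -1.59 -1.2 ] T [-0.032 -0.032 -0.009] w 0.0257
```

View pics/w4.png

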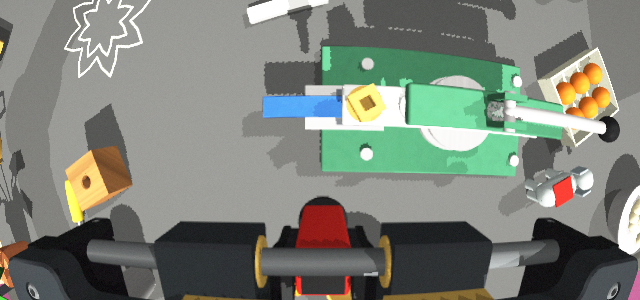

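The wrist view shows the brass head at (366,103), rotated against the press, with its dark recess at (369,102). The blue bar end is at (265,105), and the held driver is at (323,215).

```bash
cat > b.py <<'E'
from h import *
c=dict(np.load('pics/w4.npz'));s=dict(position=c['P'],orientation=c['O'])
im=c['img'];hsv=cv2.cvtColor(im,cv2.COLOR_RGB2HSV).astype(int);H,S,V=hsv[...,0],hsv[...,1],hsv[...,2]
roi=np.zeros(H.shape,bool);roi[75:130,335:400]=1
br=roi&(H>12)&(H<35)&(S>90)
print(np.percentile(V[br],[5,20,40,60,80,95]))
def rect(nm,m,z):
    v,u=np.nonzero(m);P=wcast(u,v,z,s,c);r=cv2.minAreaRect((P[:,:2]*1000).astype(np.float32));print(nm,len(u),u.mean().round(1),v.mean().round(1),np.round(r[0],1),np.round(r[1],1),round(r[2],1))
rect("all",br,.126)
for t in (150,180,200): 
    m=br&(V>t); m=cv2.morphologyEx(m.astype('uint8'),cv2.MORPH_OPEN,np.ones((2,2)))>0; rect(t,m,.126)
dk=(V<140)&br;k=cv2.connectedComponents(dk.astype('uint8'))[1]; 
dd=k==k[102,369]
if k[102,369]: rect("rec",dd,.126)
bl=(H>100)&(H<125)&(S>150);k=cv2.connectedComponents(bl.astype('uint8'))[1];rect("bar",k==k[106,290],.05)
g=np.zeros_like(roi);g[170:195,75:100]=1;rect("hole",g&(V<75),.066)
cv2.imwrite('pics/w4c.png',cv2.resize(im[75:135,330:405,::-1],None,fx=8,fy=8,interpolation=cv2.INTER_CUBIC))
E
python3 b.py
```

```text
[175.1 229.4 254.  255.  255.  255. ]
all 1063 364.7 102.9 [533.1  73.7] [34.3 34.3] 15.1
150 1042 365.6 103.9 [534.2  74.5] [34.3 34.3] 15.1
180 945 365.4 103.9 [534.2  74.5] [34.3 34.3] 15.1
200 912 365.4 103.9 [534.2  74.5] [34.3 34.3] 15.1
bar 1588 301.5 106.1 [516.7  10.4] [92.5 24.7] 76.2
hole 1 87.0 177.0 [ 519.5 -316.8] [0. 0.] 0.0
```

View pics/w4c.png

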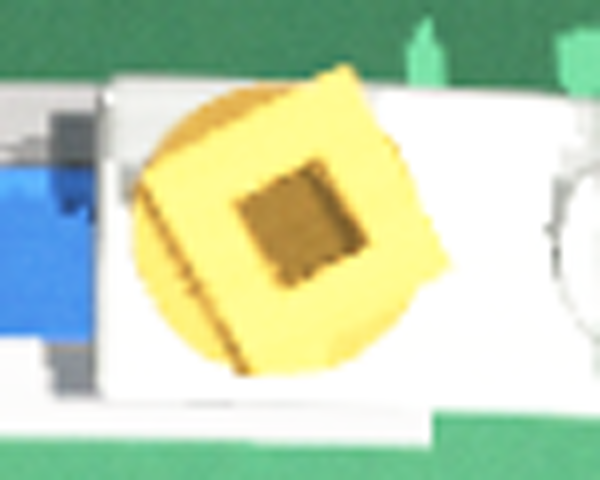

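The crop shows the head's top face with corners at (348,65), (140,187), (243,375) and (450,265), and the recess with corners at (320,157), (235,207), (290,287) and (370,243).

```bash
cat > b2.py <<'E'
from h import *
c=dict(np.load('pics/w4.npz'));s=dict(position=c['P'],orientation=c['O'])
for nm,k in(("head",[(348,65),(140,187),(243,375),(450,265)]),("rec",[(320,157),(235,207),(290,287),(370,243)])):
    k=np.array(k)/8+[330,75]-.5
    for z in(.121,.125,.129):
        P=wcast(k[:,0],k[:,1],z,s,c)[:,:2]*1000;e=np.roll(P,-1,0)-P
        print(nm,z,P.mean(0).round(1),"sides",np.hypot(*e.T).round(1),"yaw mod90",(np.degrees(np.arctan2(e[:,1],e[:,0]))%90).round(1))
E
python3 b2.py
```

```text
head 0.121 [532.4  76.5] sides [29.8 26.  29.1 27.5] yaw mod90 [18.9 15.9 16.2 14.5]
head 0.125 [532.5  75.9] sides [29.4 25.7 28.8 27.1] yaw mod90 [18.9 15.9 16.2 14.5]
head 0.129 [532.6  75.3] sides [29.  25.4 28.4 26.7] yaw mod90 [18.9 15.9 16.2 14.5]
rec 0.121 [532.7  77.4] sides [12.2 11.8 11.3 12.1] yaw mod90 [18.9 21.9 17.1 17.7]
rec 0.125 [532.8  76.8] sides [12.  11.6 11.2 12. ] yaw mod90 [18.9 21.9 17.1 17.7]
rec 0.129 [533.   76.2] sides [11.9 11.5 11.  11.8] yaw mod90 [18.9 21.9 17.1 17.7]
```

```bash
python3 -c "
from h import *
st();go((.5325,.0758,.245),107)"
```

```text
t 6.05 p [0.6084 0.0144 0.2614] phi 76.8 tilt 0.11 q [-0.71  0.34  0.79  1.48 -0.24  1.42  1.43] F [-0.43  0.26 -1.67] T [0.032 0.001 0.022] w 0.0259
turn [-0.001 -0.002 -0.526] shift [87.9 42.5 16.5]
```

Emit:
carry_out(
  commands="0 0 -0.1 22 10 0 0;0 0 -0.21 44 21 0 0;0 0 -0.32 66 32 0 0;0 0 -0.42 88 42.5 5 0;0 0 -0.526 88 42.5 16 0;0 0 -0.526 88 42.5 16 0;0 0 -0.526 88 42.5 16 0;0 0 -0.526 88 42.5 16 0",
)

```text
time: 6.72
position: [0.5334, 0.0756, 0.2469]
orientation: [-0.458, 3.108, -0.0]
force: [-0.5, -0.7, -0.8]
gripper_width: 0.0258
gripper_force: 30.0
```

```bash
python3 -c "
from h import *
st();go((.5325,.0758,.215),107)
s=env.observe();c=env.camera('wrist');a=env.camera('top');b=env.camera('scene')
f=lambda i:cv2.resize(i,(400,400),interpolation=cv2.INTER_CUBIC)
save('m5.png',np.hstack([f(a['img'][180:240,280:340]),f(b['img'][140:220,295:375])]))"
```

```text
t 6.72 p [0.5334 0.0756 0.2469] phi 106.7 tilt 0.02 q [-0.86  0.13  0.7   1.69 -0.09  1.35  1.72] F [-0.5  -0.69 -0.81] T [0.061 0.017 0.003] w 0.0258
turn [-0.     0.    -0.004] shift [ 0.8  0.4 31.9]
```

View pics/m5.png

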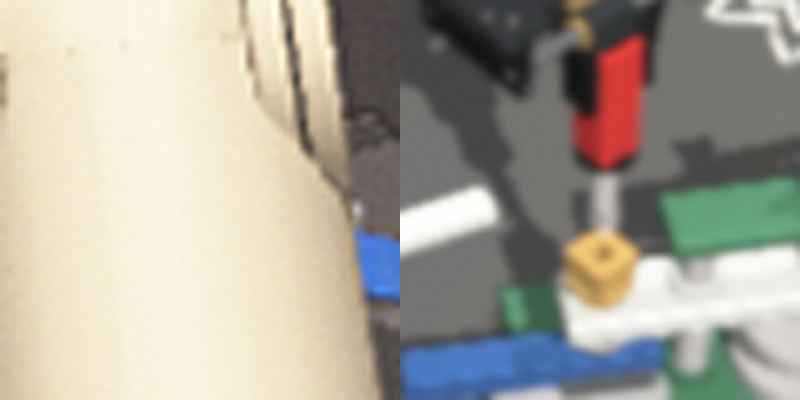

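In the scene crop (right half) the driver's shank at (605,200) is directly above the recess at (605,255). Inserting.

Emit:
carry_out(
  commands="0 0 0 0.8 0.4 6 0;0 0 0 0.8 0.4 12 0;0 0 0 0.8 0.4 16 0;0 0 0 0.8 0.4 19 0;0 0 0 0.8 0.4 21 0;0 0 0 0.8 0.4 23 0;0 0 0 0.8 0.4 23 0;0 0 0 0.8 0.4 23 0",
)

```text
time: 7.53
position: [0.5322, 0.0771, 0.2236]
orientation: [-0.466, 3.107, -0.0]
force: [-0.9, -0.9, -0.9]
gripper_width: 0.026
gripper_force: 30.0
```

```bash
python3 -c "
from h import *
st()"
```

```text
t 7.53 p [0.5322 0.0771 0.2236] phi 107.1 tilt 0.0 q [-0.85  0.15  0.7   1.72 -0.1   1.31  1.73] F [-0.94 -0.86 -0.95] T [-0.081  0.007  0.001] w 0.026
```

Emit:
carry_out(
  commands="0 0 0 0 0 2 0;0 0 0 0 0 4 0;0 0 0 0 0 6 0;0 0 0 0 0 6 0;0 0 0 0 0 6 0",
)

```text
time: 7.95
position: [0.5321, 0.0769, 0.2173]
orientation: [0.466, -3.107, 0.001]
force: [1.6, -2.2, -3.0]
gripper_width: 0.0259
gripper_force: 30.0
```

```bash
python3 -c "
from h import *
st()"
```

```text
t 7.95 p [0.5321 0.0769 0.2173] phi 107.1 tilt 0.03 q [-0.85  0.15  0.69  1.73 -0.1   1.29  1.73] F [ 1.64 -2.21 -2.95] T [-0.75  -0.296 -0.026] w 0.0259
```

Emit:
carry_out(
  commands="0 0 0 -0.2 -0.8 0 0;0 0 0 -0.2 -0.8 1 0;0 0 0 -0.2 -0.8 2 0;0 0 0 -0.2 -0.8 3 0;0 0 0 -0.2 -0.8 3 0",
)

```text
time: 8.37
position: [0.5325, 0.0767, 0.2143]
orientation: [0.467, -3.107, -0.0]
force: [-0.3, -0.2, -0.7]
gripper_width: 0.0257
gripper_force: 30.0
```

```bash
python3 -c "
from h import *
st()
a=env.camera('scene')
f=lambda i:cv2.resize(i,(400,400),interpolation=cv2.INTER_CUBIC)
save('m6.png',f(a['img'][150:210,305:365]))"
```

```text
t 8.37 p [0.5325 0.0767 0.2143] phi 107.1 tilt 0.01 q [-0.85  0.16  0.69  1.74 -0.1   1.29  1.74] F [-0.28 -0.22 -0.66] T [-0.236 -0.165  0.029] w 0.0257
```

View pics/m6.png

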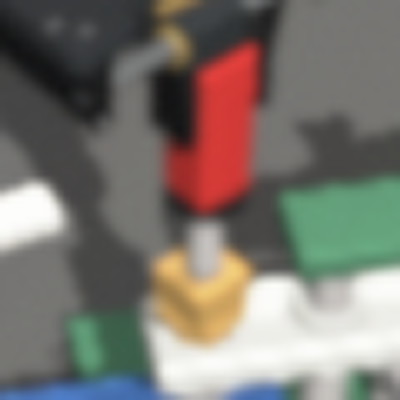

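The driver's tip is inside the recess (shank enters the head at about (205,270)). Turning clockwise with the feed.

Emit:
carry_out(
  commands="0 0 0.07 0 0 0.13 0;0 0 0.14 0 0 0.27 0;0 0 0.21 0 0 0.4 0;0 0 0.28 0 0 0.53 0;0 0 0.35 0 0 0.67 0",
)

```text
time: 8.83
position: [0.5326, 0.0763, 0.2139]
orientation: [0.087, 3.14, -0.0]
force: [1.1, -1.9, -0.3]
gripper_width: 0.026
gripper_force: 30.0
```

```bash
cat >> h.py <<'E'
def tq(n=4):
    L=[]
    for i in range(n):
        s=env.observe();L.append(np.r_[s["torque"][2],s["force"]]);env.camera("top")
    L=np.array(L);print("Tz",L[:,0].round(3),"mean",L.mean(0).round(3));st()
E
python3 -c "
from h import *
tq()"
```

```text
Tz [ 0.006  0.018  0.029 -0.058] mean [-1.000e-03  9.690e-01 -2.017e+00 -6.010e-01]
t 9.03 p [0.5326 0.0764 0.2139] phi 87.2 tilt 0.01 q [-0.88  0.16  0.73  1.74 -0.11  1.29  1.4 ] F [ 0.53 -1.36 -1.25] T [-0.642 -0.25   0.017] w 0.0257
```

```bash
sed -i 's/L.append(np.r_\[s\["torque"\]\[2\],s\["force"\]\])/L.append(np.r_[s["torque"][2],s["force"],s["joint_torque"][6]])/; s/print("Tz",L\[:,0\].round(3)/print("Tz",L[:,0].round(3),"J7",L[:,4].round(3)/' h.py
```

Emit:
carry_out(
  commands="0 0 0.07 -0.2 -0.5 0.13 0;0 0 0.14 -0.2 -0.5 0.27 0;0 0 0.21 -0.2 -0.5 0.4 0;0 0 0.28 -0.2 -0.5 0.53 0;0 0 0.35 -0.2 -0.5 0.67 0",
)

```text
time: 9.45
position: [0.5327, 0.0762, 0.2132]
orientation: [-0.628, -3.078, -0.001]
force: [-0.5, -0.8, -0.3]
gripper_width: 0.0255
gripper_force: 30.0
```

```bash
python3 -c "
from h import *
tq()"
```

```text
Tz [ 0.06  -0.012 -0.016  0.029] J7 [ 1.691  1.276 -1.56  -0.73 ] mean [ 0.015  0.309 -0.915 -1.079  0.169]
t 9.65 p [0.5327 0.0762 0.2133] phi 67.2 tilt 0.02 q [-0.91  0.16  0.77  1.74 -0.12  1.28  1.06] F [ 0.44 -1.02 -1.3 ] T [-0.265 -0.245  0.017] w 0.0259
```

Emit:
carry_out(
  commands="0 0 0.07 0 -0.2 0.13 0;0 0 0.14 0 -0.2 0.27 0;0 0 0.21 0 -0.2 0.4 0;0 0 0.28 0 -0.2 0.53 0;0 0 0.35 0 -0.2 0.67 0",
)

```text
time: 10.07
position: [0.5327, 0.0761, 0.2126]
orientation: [1.153, 2.922, 0.001]
force: [1.0, -0.1, -1.4]
gripper_width: 0.0257
gripper_force: 30.0
```

```bash
python3 -c "
from h import *
tq(6)"
```

```text
Tz [0.035 0.024 0.02  0.044 0.015 0.018] J7 [ 1.686  1.25  -1.554 -0.718 -0.216 -0.021] mean [ 0.026  1.101 -0.173 -1.25   0.071]
t 10.37 p [0.5327 0.076  0.2126] phi 47.1 tilt 0.03 q [-0.94  0.17  0.8   1.74 -0.13  1.28  0.71] F [ 0.85 -0.05 -1.32] T [ 0.026 -0.37  -0.061] w 0.0256
```

Emit:
carry_out(
  commands="0 0 0.07 0 0 0.13 0;0 0 0.14 0 0 0.27 0;0 0 0.21 0 0 0.4 0;0 0 0.28 0 0 0.53 0;0 0 0.35 0 0 0.67 0",
)

```text
time: 10.78
position: [0.5327, 0.076, 0.2119]
orientation: [1.646, 2.676, 0.001]
force: [1.0, 0.2, -0.4]
gripper_width: 0.0259
gripper_force: 30.0
```

```bash
python3 -c "
from h import *
tq(8)"
```

```text
Tz [ 0.036  0.006 -0.046  0.054 -0.033  0.013 -0.032 -0.055] J7 [ 1.678  1.273 -1.55  -0.729 -0.23  -0.034  0.029  0.042] mean [-0.007  1.345  0.099 -0.995  0.06 ]
t 11.18 p [0.5327 0.076  0.2119] phi 27.0 tilt 0.02 q [-0.98  0.18  0.85  1.74 -0.14  1.28  0.37] F [ 1.91  1.35 -1.53] T [ 0.095 -0.526 -0.018] w 0.026
```

Emit:
carry_out(
  commands="0 0 0.07 0 0 0.13 0;0 0 0.14 0 0 0.27 0;0 0 0.21 0 0 0.4 0;0 0 0.28 0 0 0.53 0;0 0 0.35 0 0 0.67 0",
)

```text
time: 11.6
position: [0.5327, 0.0758, 0.2113]
orientation: [2.088, 2.347, 0.001]
force: [2.3, 0.9, -0.8]
gripper_width: 0.0256
gripper_force: 30.0
```

```bash
python3 -c "
from h import *
tq(8)
for n,c in(('old',dict(np.load('pics/scene.npz'))),('new',env.camera('scene'))):
    P=pts(c);h=cv2.cvtColor(c['img'],cv2.COLOR_RGB2HSV);m=(h[...,0]>12)&(h[...,0]<32)&(h[...,1]>100)&(abs(P[...,0]-.5325)<.025)&(abs(P[...,1]-.0758)<.025)&(P[...,2]>.08)
    z=P[...,2][m];print(n,m.sum(),np.sort(z)[-60:].mean().round(4),np.percentile(z,[25,50,75,90]).round(4))
    w=m.copy();v,u=np.nonzero(m);print(u.min(),u.max(),v.min(),v.max(),np.round(cv2.minAreaRect(np.stack([u,v],1).astype(np.float32))[2],1))
"
```

```text
Tz [ 0.042  0.064  0.004 -0.041 -0.036  0.026  0.05  -0.02 ] J7 [ 1.67   1.292 -1.544 -0.738 -0.243 -0.046  0.02   0.035] mean [ 0.011  1.853  0.276 -0.837  0.056]
t 12.0 p [0.5327 0.0758 0.2112] phi 6.9 tilt 0.01 q [-1.01  0.18  0.89  1.75 -0.15  1.28  0.03] F [ 1.64  0.47 -1.75] T [ 0.024 -0.55  -0.001] w 0.0258
old 158 0.1278 [0.1148 0.1238 0.1272 0.1286]
328 341 185 200 45.0
new 122 0.1574 [0.1105 0.1206 0.1247 0.1273]
325 349 136 200 86.7
```

Emit:
carry_out(
  commands="0 0 0.07 0 0.4 0.13 0;0 0 0.14 0 0.4 0.27 0;0 0 0.21 0 0.4 0.4 0;0 0 0.28 0 0.4 0.53 0;0 0 0.35 0 0.4 0.67 0",
)

```text
time: 12.47
position: [0.5329, 0.0758, 0.2105]
orientation: [-2.465, -1.947, 0.0]
force: [0.7, -0.5, 0.3]
gripper_width: 0.026
gripper_force: 30.0
```

```bash
python3 -c "
from h import *
tq(8)
"
```

```text
Tz [ 0.021 -0.023  0.02   0.027  0.035  0.025 -0.022  0.056] J7 [ 1.655  1.287 -1.535 -0.739 -0.248 -0.052  0.013  0.029] mean [ 0.017  0.58  -0.148  0.057  0.051]
t 12.87 p [0.5329 0.0759 0.2105] phi -13.2 tilt 0.02 q [-1.05  0.19  0.94  1.75 -0.16  1.28 -0.3 ] F [ 0.43 -0.48 -0.45] T [-0.091 -0.034  0.041] w 0.0258
```

Emit:
carry_out(
  commands="0 0 0.07 0 0 0.1 0;0 0 0.14 0 0 0.2 0;0 0 0.21 0 0 0.3 0;0 0 0.28 0 0 0.4 0;0 0 0.35 0 0 0.5 0",
)

```text
time: 13.28
position: [0.5329, 0.0758, 0.2099]
orientation: [-2.766, -1.489, 0.001]
force: [0.5, -0.2, -0.2]
gripper_width: 0.026
gripper_force: 30.0
```

```bash
python3 -c "
from h import *
tq(10)
"
```

```text
Tz [ 0.07   0.035  0.057 -0.027  0.006 -0.008 -0.046 -0.005  0.038  0.018] J7 [ 1.602  1.244 -1.537 -0.737 -0.25  -0.057  0.007  0.021  0.019  0.012] mean [ 0.014  0.127 -0.416 -1.303  0.032]
t 13.78 p [0.5329 0.0758 0.2099] phi -33.2 tilt 0.02 q [-1.09  0.21  0.99  1.75 -0.18  1.28 -0.64] F [ 0.23 -0.67 -2.71] T [-0.214  0.061  0.047] w 0.0258
```

Emit:
carry_out(
  commands="0 0 0.03 0 0 0.05 0;0 0 0.06 0 0 0.1 0;0 0 0.09 0 0 0.15 0;0 0 0.12 0 0 0.2 0",
)

```text
time: 14.12
position: [0.5329, 0.0758, 0.2097]
orientation: [-2.85, -1.322, 0.0]
force: [0.0, -0.8, -2.4]
gripper_width: 0.0261
gripper_force: 30.0
```

```bash
python3 -c "
from h import *
tq(8)
"
```

```text
Tz [0.045 0.096 0.043 0.087 0.074 0.057 0.076 0.107] J7 [ 0.634  0.48  -0.7   -0.357 -0.149 -0.067 -0.041 -0.035] mean [ 0.073  0.074 -0.5   -1.955 -0.029]
t 14.52 p [0.5329 0.0759 0.2097] phi -40.1 tilt 0.01 q [-1.11  0.21  1.01  1.75 -0.19  1.28 -0.75] F [-0.69 -0.94 -2.52] T [-0.196  0.203 -0.02 ] w 0.0255
```

Emit:
carry_out(
  commands="0 0 -0.04 0 0 0 0;0 0 -0.08 0 0 0 0;0 0 -0.08 0 0 -3 0;0 0 -0.08 0 0 -8 0;0 0 -0.08 0 0 -16 0;0 0 -0.08 0 0 -30 0;0 0 -0.08 0 0 -50 0;0 0 -0.08 0 0 -66 0",
)

```text
time: 15.18
position: [0.5333, 0.0758, 0.2778]
orientation: [2.795, 1.435, 0.002]
force: [1.1, -0.5, -1.6]
gripper_width: 0.0258
gripper_force: 30.0
```

```bash
python3 -c "
from h import *
st();go((.5245,-.324,.27),-35)
"
```

```text
t 15.18 p [0.5333 0.0758 0.2778] phi -35.7 tilt 0.06 q [-1.13  0.15  1.01  1.65 -0.13  1.42 -0.72] F [ 1.06 -0.52 -1.59] T [-0.053  0.076 -0.026] w 0.0258
turn [ 0.001 -0.001 -0.011] shift [-330.   225.9    7.6]
```

Emit:
carry_out(
  commands="0 0 0 -330 226 2 0;0 0 0 -330 226 2 0;0 0 0 -330 226 2 0;0 0 0 -330 226 2 0;0 0 0 -330 226 2 0;0 0 0 -330 226 2 0;0 0 0 -330 226 2 0;0 0 0 -330 226 2 0",
)

```text
time: 15.85
position: [0.5263, -0.259, 0.275]
orientation: [2.793, 1.437, 0.002]
force: [0.9, 0.4, -0.2]
gripper_width: 0.026
gripper_force: 30.0
```

```bash
python3 -c "
from h import *
st();go((.5245,-.324,.19),-35)
"
```

```text
t 15.85 p [ 0.5263 -0.259   0.275 ] phi -35.6 tilt 0.07 q [-0.47  0.36  1.11  1.53 -0.32  1.45  0.03] F [ 0.89  0.45 -0.25] T [-0.015 -0.     0.029] w 0.026
turn [ 0.001 -0.001 -0.01 ] shift [-54.   36.3  85. ]
```

Emit:
carry_out(
  commands="0 0 0 -24 16 20 0;0 0 0 -48 32 40 0;0 0 0 -48 32 70 0;0 0 0 -48 32 80 0;0 0 0 -48 32 80 0",
)

```text
time: 16.27
position: [0.5237, -0.3137, 0.1923]
orientation: [-2.791, -1.435, 0.003]
force: [-0.7, 0.8, -0.4]
gripper_width: 0.0258
gripper_force: 30.0
```

```bash
python3 -c "
from h import *
st();go((.5245,-.324,.162),-35)
"
```

```text
t 16.27 p [ 0.5237 -0.3137  0.1923] phi -35.6 tilt 0.22 q [-0.3   0.48  1.04  1.58 -0.43  1.33  0.17] F [-0.75  0.8  -0.38] T [-0.025  0.101 -0.025] w 0.0258
turn [-0.004  0.    -0.01 ] shift [-7.9  6.8 30.3]
```

Emit:
carry_out(
  commands="0 0 0 -8 6 0 0;0 0 0 -8 6 0 0;0 0 0 -8 6 0 0;0 0 0 -8 6 0 0",
)

```text
time: 16.6
position: [0.5255, -0.3241, 0.1954]
orientation: [2.792, 1.438, 0.002]
force: [-0.2, 0.0, -1.5]
gripper_width: 0.0262
gripper_force: 30.0
```

```bash
python3 -c "
from h import *
st();go((.5249,-.3236,.110),-35.6)
"
```

```text
t 16.6 p [ 0.5255 -0.3241  0.1954] phi -35.5 tilt 0.09 q [-0.28  0.49  1.03  1.56 -0.43  1.33  0.19] F [-0.17  0.03 -1.55] T [-0.106  0.084 -0.012] w 0.0262
turn [ 0.001 -0.001  0.002] shift [-0.  -0.9 85.4]
```

Emit:
carry_out(
  commands="0 0 0 0 -0.8 15 0;0 0 0 0 -0.8 30 0;0 0 0 0 -0.8 42 0;0 0 0 0 -0.8 54 0;0 0 0 0 -0.8 66 0;0 0 0 0 -0.8 76 0;0 0 0 0 -0.8 82 0;0 0 0 0 -0.8 82 0",
)

```text
time: 17.27
position: [0.5234, -0.3242, 0.1108]
orientation: [-2.793, -1.436, 0.002]
force: [-0.0, -0.2, -1.2]
gripper_width: 0.0257
gripper_force: 30.0
```

```bash
python3 -c "
from h import *
st()
"
```

```text
t 17.27 p [ 0.5234 -0.3242  0.1108] phi -35.6 tilt 0.11 q [-0.24  0.57  0.98  1.66 -0.5   1.19  0.24] F [-0.02 -0.24 -1.17] T [-0.101  0.125  0.009] w 0.0257
```

Emit:
carry_out(
  commands="0 0 0 0 0 0.8 0;0 0 0 0 0 0.8 0;0 0 0 0 0 0.8 80;0 0 0 0 0 0.8 80;0 0 0 0 0 0.8 80;0 0 0 0 0 0.8 80;0 0 0 0 0 0.8 80;0 0 0 0 0 0.8 80",
)

```text
time: 17.93
position: [0.5239, -0.3245, 0.1114]
orientation: [2.794, 1.437, 0.0]
force: [-0.3, -0.7, 0.4]
gripper_width: 0.0578
gripper_force: 0.0
```

```bash
python3 -c "
from h import *
st()
"
```

```text
t 17.93 p [ 0.5239 -0.3245  0.1114] phi -35.6 tilt 0.01 q [-0.24  0.57  0.98  1.66 -0.5   1.19  0.24] F [-0.35 -0.71  0.44] T [-0.09   0.087  0.002] w 0.0578
```

Emit:
carry_out(
  commands="0 0 0 0 0 -10 80;0 0 0 0 0 -35 80;0 0 0 0 0 -70 80;0 0 0 0 0 -105 80;0 0 0 0 0 -130 80;0 0 0 0 0 -135 80;0 0 0 0 0 -135 80",
)

```text
time: 18.52
position: [0.5244, -0.3253, 0.2488]
orientation: [2.792, 1.435, 0.004]
force: [0.1, 0.5, 0.1]
gripper_width: 0.0697
gripper_force: 0.0
```

```bash
python3 -c "
from h import *
st();go((.5113,-.0114,.16),-13.4)
c=env.camera('wrist');save('w9.png',c['img'])
c=env.camera('scene');P=pts(c);h=cv2.cvtColor(c['img'],cv2.COLOR_RGB2HSV);H=h[...,0]
m=((H<6)|(H>174))&(h[...,1]>150)&(abs(P[...,0]-.5245)<.05)&(abs(P[...,1]+.324)<.05)
print(m.sum(),np.median(P[m],0).round(4),np.percentile(P[...,2][m],[5,50,98]).round(3))
for lo,hi in((.07,.09),(.12,.14)):
  k=m&(P[...,2]>lo)&(P[...,2]<hi);print(P[k].mean(0).round(4))
"
```

```text
t 18.52 p [ 0.5244 -0.3253  0.2488] phi -35.6 tilt 0.2 q [-0.29  0.46  1.06  1.49 -0.4   1.43  0.17] F [0.11 0.45 0.13] T [-0.169  0.1    0.014] w 0.0697
turn [ 0.004 -0.    -0.387] shift [ 247.6 -193.7   88.3]
277 [ 0.5336 -0.3233  0.1137] [0.075 0.114 0.149]
[ 0.5339 -0.3248  0.081 ]
[ 0.5333 -0.3234  0.1303]
```

Emit:
carry_out(
  commands="0 0 -0.387 248 -194 20 80;0 0 -0.387 248 -194 20 80;0 0 -0.387 248 -194 20 80;0 0 -0.387 248 -194 20 80;0 0 -0.387 248 -194 20 80;0 0 -0.387 248 -194 20 80;0 0 -0.387 248 -194 20 80;0 0 -0.387 248 -194 20 80",
)

```text
time: 19.28
position: [0.5089, -0.0045, 0.2248]
orientation: [-2.459, -1.952, 0.002]
force: [0.3, 0.5, 0.3]
gripper_width: 0.0696
gripper_force: 0.0
```

```bash
python3 -c "
from h import *
st();go((.5113,-.0114,.15),-13.4)
env.camera('top');env.camera('top');env.camera('top')
st();go((.5113,-.0114,.15),-13.4)
"
```

```text
t 19.28 p [ 0.5089 -0.0045  0.2248] phi -13.1 tilt 0.15 q [-0.97  0.07  0.95  1.8  -0.06  1.3  -0.24] F [0.3  0.48 0.29] T [-0.052 -0.015 -0.034] w 0.0696
turn [-0.003 -0.     0.005] shift [-6.2  4.1 74.8]
t 19.43 p [ 0.5095 -0.0073  0.225 ] phi -13.1 tilt 0.13 q [-0.97  0.08  0.95  1.8  -0.06  1.3  -0.23] F [ 0.34 -0.59  0.54] T [-0.178  0.066  0.019] w 0.0696
turn [-0.002  0.001  0.005] shift [-3.5  2.9 75. ]
```

Emit:
carry_out(
  commands="0 0 0.005 -3 2.5 30 80;0 0 0.005 -3 2.5 70 80;0 0 0.005 -3 2.5 110 80;0 0 0.005 -3 2.5 135 80;0 0 0.005 -3 2.5 140 80;0 0 0.005 -3 2.5 140 80;0 0 0.005 -3 2.5 140 80",
)

```text
time: 20.02
position: [0.5126, -0.0145, 0.0874]
orientation: [2.471, 1.938, 0.0]
force: [1.0, -1.0, -0.2]
gripper_width: 0.0695
gripper_force: 0.0
```

```bash
python3 -c "
from h import *
s=env.observe();c=env.camera('scene')
st();go((.5113,-.0114,.024),-13.4)
save('s10.png',cv2.resize(c['img'][120:260,240:430],(800,590),interpolation=cv2.INTER_CUBIC))
"
```

```text
t 20.07 p [ 0.5131 -0.0142  0.0879] phi -13.8 tilt 0.11 q [-0.86  0.29  0.92  1.95 -0.27  1.03 -0.06] F [-0.07  0.61  0.57] T [-0.116  0.038 -0.013] w 0.0696
turn [ 0.002 -0.001 -0.006] shift [ 2.2 -2.6 63.9]
```

View pics/s10.png

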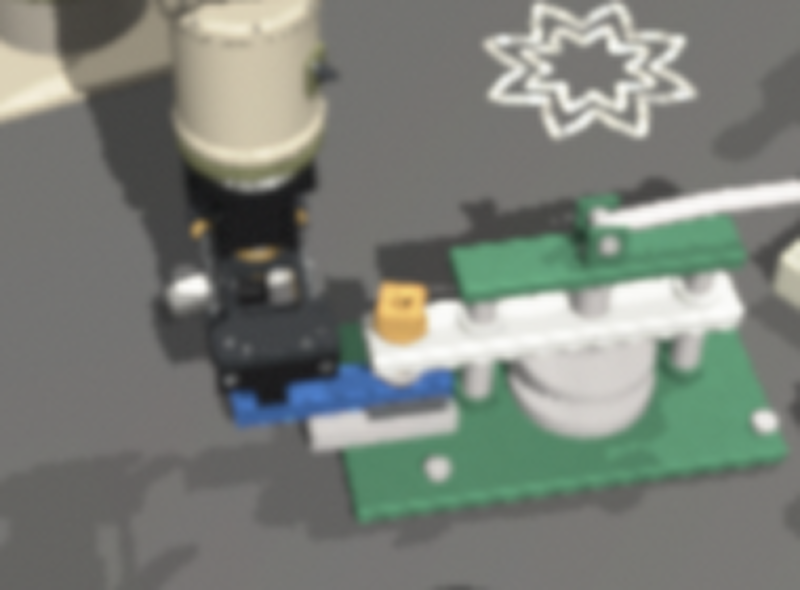

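The gripper straddles the bar's outer end (260,400) and is clear of the screw head (402,312). The foot at (405,372) appears to touch the bar.

Emit:
carry_out(
  commands="0 0 -0.006 2 -2 15 80;0 0 -0.006 2 -2 30 80;0 0 -0.006 2 -2 45 80;0 0 -0.006 2 -2 56 80;0 0 -0.006 2 -2 62 80;0 0 -0.006 2 -2 62 80;0 0 -0.006 2 -2 62 80",
)

```text
time: 20.65
position: [0.5112, -0.0111, 0.0251]
orientation: [2.464, 1.948, 0.001]
force: [-0.8, -0.3, 0.7]
gripper_width: 0.0696
gripper_force: 0.0
```

```bash
python3 -c "
from h import *
tq(3);go((.5113,-.0114,.024),-13.4)
"
```

```text
Tz [ 0.021 -0.038 -0.063] J7 [ 0.065  0.016 -0.002] mean [-0.027 -0.312  0.021  0.319  0.026]
t 20.8 p [ 0.5113 -0.011   0.0252] phi -13.3 tilt 0.08 q [-0.79  0.4   0.85  2.   -0.38  0.91  0.02] F [-0.22  0.91  0.24] T [-0.108  0.037  0.03 ] w 0.0693
turn [ 0.001 -0.001  0.001] shift [-0.4  0.1  1.2]
```

Emit:
carry_out(
  commands="0 0 0 0 0 0 40;0 0 0 0 0 0 20;0 0 0 0 0 0 0;0 0 0 0 0 0 0;0 0 0 0 0 0 0;0 0 0 0 0 0 0;0 0 0 0 0 0 0;0 0 0 0 0 0 0",
)

```text
time: 21.47
position: [0.5108, -0.0112, 0.0244]
orientation: [2.465, 1.948, 0.0]
force: [2.6, 0.3, -1.5]
gripper_width: 0.0257
gripper_force: 30.0
```

Emit:
carry_out(
  commands="0 0 0 0 0 0 0;0 0 0 0 0 0 0;0 0 0 0 0 0 0;0 0 0 0 0 0 0",
)

```text
time: 21.8
position: [0.5108, -0.0111, 0.0244]
orientation: [2.465, 1.948, 0.0]
force: [2.0, -1.5, -2.6]
gripper_width: 0.0257
gripper_force: 30.0
```

```bash
python3 -c "
from h import *
tq(4)
"
```

```text
Tz [-0.207 -0.267 -0.201 -0.256] J7 [0.226 0.233 0.239 0.244] mean [-0.233  2.643 -1.306 -2.13   0.236]
t 22.0 p [ 0.5107 -0.0111  0.0244] phi -13.4 tilt 0.01 q [-0.79  0.4   0.85  2.   -0.38  0.91  0.02] F [ 2.59 -1.4  -2.77] T [-0.318 -0.458 -0.289] w 0.0259
```

Emit:
carry_out(
  commands="0 0 0 -1 0.3 0.1 0;0 0 0 -2 0.3 0.1 0;0 0 0 -3 0.3 0.1 0;0 0 0 -4 0.3 0.1 0;0 0 0 -5 0.3 0.1 0",
)

```text
time: 22.42
position: [0.5101, -0.0143, 0.0243]
orientation: [-2.462, -1.949, -0.002]
force: [1.5, 7.0, -1.0]
gripper_width: 0.0258
gripper_force: 29.9
```

```bash
python3 -c "
from h import *
tq(4)
"
```

```text
Tz [-0.083 -0.023 -0.039 -0.004] J7 [0.008 0.017 0.081 0.06 ] mean [-0.037  2.231  6.059 -0.697  0.042]
t 22.62 p [ 0.51   -0.0144  0.0244] phi -13.3 tilt 0.1 q [-0.79  0.4   0.85  2.   -0.38  0.91  0.03] F [ 2.09  4.99 -0.15] T [ 1.061 -0.345 -0.079] w 0.0258
```

Emit:
carry_out(
  commands="0 0 0 -2 0 0 0;0 0 0 -4 0 0 0;0 0 0 -6 0 0 0;0 0 0 -8 0 0 0;0 0 0 -10 0 0 0;0 0 0 -11.5 0 0 0;0 0 0 -12 0 0 0;0 0 0 -12 0 0 0",
)

```text
time: 23.28
position: [0.5071, -0.0259, 0.0244]
orientation: [-2.461, -1.949, -0.002]
force: [1.8, 6.5, 0.6]
gripper_width: 0.0257
gripper_force: 29.9
```

```bash
python3 -c "
from h import *
tq(4)
"
```

```text
Tz [-0.034  0.028 -0.026 -0.042] J7 [ 0.017  0.001 -0.007 -0.009] mean [-1.900e-02  1.507e+00  6.379e+00  7.290e-01  1.000e-03]
t 23.48 p [ 0.5071 -0.026   0.0244] phi -13.2 tilt 0.12 q [-0.77  0.39  0.85  2.01 -0.38  0.9   0.05] F [0.77 6.4  1.97] T [ 1.243 -0.255 -0.022] w 0.0256
```

Emit:
carry_out(
  commands="0 0 0 0.5 0 0 0;0 0 0 0.5 0 0 70;0 0 0 0.5 0 0 70;0 0 0 0.5 0 0 70;0 0 0 0.5 0 0 70;0 0 0 0.5 0 0 70;0 0 0 0.5 0 0 70",
)

```text
time: 24.07
position: [0.5071, -0.0274, 0.0242]
orientation: [-2.465, -1.948, 0.0]
force: [-0.7, 0.3, 0.3]
gripper_width: 0.0566
gripper_force: 0.0
```

Emit:
carry_out(
  commands="0 0 0 0 0 -10 70;0 0 0 -5 0 -30 70;0 0 0 -20 0 -60 70;0 0 0 -40 0 -95 70;0 0 0 -60 0 -130 70;0 0 0 -70 0 -160 70;0 0 0 -70 0 -170 70;0 0 0 -70 0 -170 70",
)

```text
time: 24.73
position: [0.4923, -0.096, 0.1971]
orientation: [2.465, 1.945, 0.008]
force: [-0.7, 0.2, 0.9]
gripper_width: 0.0609
gripper_force: 0.0
```

```bash
python3 -c "
from h import *
st()
c=env.camera('scene');P=pts(c);h=cv2.cvtColor(c['img'],cv2.COLOR_RGB2HSV);H=h[...,0];o=dict(np.load('pics/scene.npz'))
for n,c in(('old',o),('new',c)):
  P=pts(c);h=cv2.cvtColor(c['img'],cv2.COLOR_RGB2HSV);H=h[...,0]
  b=(H>100)&(H<125)&(h[...,1]>150)&(abs(P[...,1])<.2)&(abs(P[...,0]-.5)<.1);t=b&(P[...,2]>.045)&(P[...,2]<.056)
  print(n,t.sum(),P[t].mean(0).round(4),'ymin',np.percentile(P[...,1][t],2).round(4))
"
```

```text
t 24.73 p [ 0.4923 -0.096   0.1971] phi -13.4 tilt 0.3 q [-0.86  0.07  1.03  1.86 -0.07  1.24 -0.05] F [-0.67  0.2   0.91] T [-0.088  0.024 -0.032] w 0.0609
old 250 [0.5236 0.0165 0.05  ] ymin -0.0331
new 255 [0.5189 0.0039 0.0503] ymin -0.0462
```

```bash
python3 -c "
from h import *
print(env.job_done())"
```

```text
the job is handed in; nothing more can be done
None
```

I turned the stop screw down until its foot dragged lightly, about 3.6 N on the bar going by the roughly 7 N pull. The driver is back upright and home in its stand, and the bar is drawn out about 15 mm and still lightly held. I handed the job in at about 25 s, and no verdict was returned.

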